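# Set out the rings for a tiered cake by size

### The job

Set out the rings for a small tiered cake: stand each of the four steel mousse rings upright in the middle of its own cardboard cake board on the tray, in order of size along the row, the largest (the bottom tier) on the board nearest the cake turntable and the smallest on the board farthest from it. Do not push aside or knock over the amber jar or the white ramekin.

Things in the scene. Friction and masses are not known exactly. Their poses are not given: they have to be found in the camera images.
- ring_36_mid (a point): smallest of four plain, open-ended stainless steel mousse rings (short tubes): outside diameter 36 mm, wall 2.5 mm, 45 mm high, standing upright on the bench at the start; this point is on its axis half-way up (22.5 mm above its lower edge), z axis along the ring axis. All four look alike but for their diameter (36, 46, 56, 66 mm).
- ring_46_mid (a point): second smallest of four plain, open-ended stainless steel mousse rings (short tubes): outside diameter 46 mm, wall 2.5 mm, 45 mm high, standing upright on the bench at the start; this point is on its axis half-way up (22.5 mm above its lower edge), z axis along the ring axis. All four look alike but for their diameter (36, 46, 56, 66 mm).
- ring_56_mid (a point): second largest of four plain, open-ended stainless steel mousse rings (short tubes): outside diameter 56 mm, wall 2.5 mm, 45 mm high, standing upright on the bench at the start; this point is on its axis half-way up (22.5 mm above its lower edge), z axis along the ring axis. All four look alike but for their diameter (36, 46, 56, 66 mm).
- ring_66_mid (a point): largest of four plain, open-ended stainless steel mousse rings (short tubes): outside diameter 66 mm, wall 2.5 mm, 45 mm high, standing upright on the bench at the start; this point is on its axis half-way up (22.5 mm above its lower edge), z axis along the ring axis. All four look alike but for their diameter (36, 46, 56, 66 mm).
- board_a: one of four identical round cardboard cake boards, 90 mm diameter and 3 mm thick, fixed in one row about 112 mm apart along a narrow aluminium tray (470 x 120 mm, rim 5 mm high) that lies on the bench, askew by up to 0.12 rad; origin at the centre of its underside, which is 3 mm above the bench, so its top is 6 mm above the bench. The letter in its name says nothing about its place in the row.
- board_b: one of four identical round cardboard cake boards, 90 mm diameter and 3 mm thick, fixed in one row about 112 mm apart along a narrow aluminium tray (470 x 120 mm, rim 5 mm high) that lies on the bench, askew by up to 0.12 rad; origin at the centre of its underside, which is 3 mm above the bench, so its top is 6 mm above the bench. The letter in its name says nothing about its place in the row.
- board_c: one of four identical round cardboard cake boards, 90 mm diameter and 3 mm thick, fixed in one row about 112 mm apart along a narrow aluminium tray (470 x 120 mm, rim 5 mm high) that lies on the bench, askew by up to 0.12 rad; origin at the centre of its underside, which is 3 mm above the bench, so its top is 6 mm above the bench. The letter in its name says nothing about its place in the row.
- board_d: one of four identical round cardboard cake boards, 90 mm diameter and 3 mm thick, fixed in one row about 112 mm apart along a narrow aluminium tray (470 x 120 mm, rim 5 mm high) that lies on the bench, askew by up to 0.12 rad; origin at the centre of its underside, which is 3 mm above the bench, so its top is 6 mm above the bench. The letter in its name says nothing about its place in the row.
- turntable_top (a point): centre of the top of a low cake turntable: round white plate with a black rim, 230 mm in diameter, on a black foot, 68 mm high overall, heavy and fixed; it stands at one end of the tray, its centre about 192 mm from the centre of the nearest board. At the other end stands a white digital bench scale (200 x 160 mm, 36 mm high, fixed).
- jar_mid (a point): bystander: a small closed amber glass jar with a steel lid, 54 mm diameter, 70 mm high, loose, standing among the rings; this point is half-way up.
- ramekin_mid (a point): bystander: a small empty white porcelain ramekin (a cup with a bottom), 66 mm diameter, 45 mm high, loose, standing among the rings; this point is half-way up.

How it is judged:
At the end, for the whole second after the job is handed in: Each ring stands upright (within 0.08 rad) and at rest on its own board, its axis within 10 mm of the board's centre, released; counted from the turntable the rings are 66, 56, 46 and 36 mm ((horizontal distance between ring_36_mid and board_a below 0.01 m or horizontal distance between ring_36_mid and board_b below 0.01 m or horizontal distance between ring_36_mid and board_c below 0.01 m or horizontal distance between ring_36_mid and board_d below 0.01 m) and horizontal distance between ring_36_mid and turntable_top between 0.472 and 0.62 m and height (world z) of ring_36_mid between 0.0255 and 0.0325 m and angle between each of ring_36_mid, ring_46_mid, ring_56_mid, ring_66_mid's own z axis and vertical below 0.08 rad and linear speed of each of ring_36, ring_46, ring_56, ring_66 below 0.02 m/s and angular speed of each of ring_36, ring_46, ring_56, ring_66 below 0.2 rad/s and contact force between each of ring_36, ring_46, ring_56, ring_66 and the fingers below 0.05 N and (horizontal distance between ring_46_mid and board_a below 0.01 m or horizontal distance between ring_46_mid and board_b below 0.01 m or horizontal distance between ring_46_mid and board_c below 0.01 m or horizontal distance between ring_46_mid and board_d below 0.01 m) and horizontal distance between ring_46_mid and turntable_top between 0.36 and 0.472 m and height (world z) of ring_46_mid between 0.0255 and 0.0325 m and (horizontal distance between ring_56_mid and board_a below 0.01 m or horizontal distance between ring_56_mid and board_b below 0.01 m or horizontal distance between ring_56_mid and board_c below 0.01 m or horizontal distance between ring_56_mid and board_d below 0.01 m) and horizontal distance between ring_56_mid and turntable_top between 0.248 and 0.36 m and height (world z) of ring_56_mid between 0.0255 and 0.0325 m and (horizontal distance between ring_66_mid and board_a below 0.01 m or horizontal distance between ring_66_mid and board_b below 0.01 m or horizontal distance between ring_66_mid and board_c below 0.01 m or horizontal distance between ring_66_mid and board_d below 0.01 m) and horizontal distance between ring_66_mid and turntable_top between 0.12 and 0.248 m and height (world z) of ring_66_mid between 0.0255 and 0.0325 m); the robot touches nothing.
It fails at once if the jar is pushed more than 20 mm or knocked over (distance of jar_mid from where it was at the start of the episode above 0.02 m or angle between jar_mid's own z axis and vertical above 0.5 rad).
It fails at once if the ramekin is pushed more than 20 mm or knocked over (distance of ramekin_mid from where it was at the start of the episode above 0.02 m or angle between ramekin_mid's own z axis and vertical above 0.5 rad).
It also fails if it takes over 90 s, if anything falls off the work surface, if the arm or the gripper's body presses on something with over 40 N, if the wrist force passes 120 N, or if a joint passes its speed limit or range.

### The arm

A 6-joint arm with a two-finger parallel gripper is mounted at the origin on the work surface. World frame = base frame: x ahead of the robot, y to its left, z up, the work surface at z = 0. Lengths are in m, angles in rad, forces in N, time in s.
With the tool pointing down it reaches from about 0.225 to 0.875 m from the base axis. Payload 3.4 kg.
Tool frame: the origin (TCP) lies on the centre line of the jaws, within the pads' length; the fingertips stand 17 mm ahead of it and the grasp point (between the pads) lies 2 mm behind it (nose_length is the distance from the TCP to the fingertips, in m); z points along the fingers, y is the line along which they close (so a half turn about z gives the same grasp; the last joint's range is limited). The gripper opens to 85 mm and grips with 20 to 120 N. Pads are 22 mm wide; open, the fingers measure 114 mm over their backs; the gripper's body (76 mm by 85 mm) begins 54 mm behind the grasp point. The pads swing forward as they close: fully open they stand 13 mm farther back than shut.
Start: joints at [-1.226, 0.276, 1.505, -0, 1.361, -0.121], TCP at [0.258, -0.514, 0.248] pointing down, gripper open.
Joint ranges: [-2.89, 2.89], [-0.75, 2.08], [0.22, 2.7], [-1.18, 4.32], [0.11, 2.71], [-2.7, 2.7]. Speed limits (rad/s): [2.57, 2.57, 3.14, 3.14, 3.14, 3.14].

### API

Orientations are given as a unit quaternion [w, x, y, z].
In Python, from rig import get_state, get_image, sign_off, find_in, place_of, nose_length gives the robot as it stands.
- The arm moves only by the tool apply_moves, never from a script. Its argument "deltas" is one flat list of numbers, 5 for each row, row after row: the finger opening in mm, from 0 to 85.4, then the shift along the tool's x, y, z in mm, then the turn about the tool's z in degrees. A call has 1 to 12 rows; each row is the pose to reach, as a shift and turn from the pose commanded when the call began, along the tool's axes at that moment; what a row does not reach only later rows make up. A row lasts 1/12 s, in which the tool goes at most 41.7 mm and 7.16 degrees, less where a joint would pass 70% of its speed; a pose out of reach is approached as far as the arm can. A call with a gripper value outside its range is refused whole. The fingers move at their own pace and stop on an object; "squeeze" is the grip in N (left out, the last holds). Time passes only in rows, so rows that repeat a pose let the fingers close. It gives the time, the measured TCP pose, the force, the opening and the grip force at its end, in the units of the state.
- get_state(): the state, without advancing time (a new reading comes with each control period).
- get_image(name): name is "side" or "top" or "wrist"; returns a dict with "frame" (384x512x3 uint8, red, green, blue), "K" (3x3 intrinsics, pixels), "k1" (the pictures are not rectified: a ray, as slopes to the right and down, at radius r is drawn at 1 + k1 r^2 times it, then the intrinsics apply), "position" and "orientation" of the camera in the world. Camera axes: x right, y down, z forward; pixel columns grow to the right and rows downward; lengths in m; the calibration is good to about 2 mm. A picture is of the moment at which its call begins. There is no depth.
- sign_off(): hands the job in; it is judged then, once.
Trained networks look in a picture, given as the dict that the camera call returned (one of the last four; its "shot" number tells which), for a name from the list of things; names that differ only in an ending like _2 or _b are one class to them, and where a whole thing is asked for, a point or a joint stands for the part that bears it (a point fixed in the world has none). Each returns a list of dicts, best first, with "score" (0 to 1); they miss things now and then, are a little off and sometimes report something else, mostly with a low value. They report only what shows in the picture. A call takes as long as a camera call.
- find_in(query, picture): "point" ([column, row] in pixels, amid what is visible of it).
- place_of(query, picture): "point" ([column, row] in pixels: a listed point, or the origin of a listed thing).
The state is a dict: "clock": time; "qpos": joint angles; "qd": joint speeds; "effort": joint torques, N m; "position": TCP position; "ee_rot": TCP orientation; "contact_force": force on the tool from outside, world axes, zero at the start; "moment": the same for the moment, N m; "width": finger opening in m; "gripper_force": force on a finger pad.
Only numpy, scipy, OpenCV 4.12 (cv2) and the standard library are available. Lean on these libraries where they do the work, as an engineer would, in place of code of your own. Each camera call takes 0.05 s, during which the arm holds its last target. There are 200 camera calls.

## Working session

There is one attempt and no reset: what is moved stays moved. The work goes in short steps, Python scripts to look and compute and a tool call to move; the robot and the scene stay as the last step left them, time stands still between calls to the robot, and variables do not carry over. Pictures are saved under pics/ and viewed, at most 14 in all, crops included, and the job is handed in when it is done.

Besides the shell and the picture viewer there is one more tool, called after "Emit:" as a command line: name --argument value ..., lists and objects as JSON in quotes. apply_moves: Moves the arm, as the interface text tells. Its arguments: {"type":"object","properties":{"deltas":{"type":"array"},"squeeze":{"type":"number"}},"required":["deltas"]}

```bash
mkdir -p pics; cat > h.py <<'E'
import numpy as np, cv2
from rig import *
from scipy.spatial.transform import Rotation as R
def rot(q): return R.from_quat([q[1],q[2],q[3],q[0]]).as_matrix()
def ray(im,p):
    K=np.array(im["K"]); d=np.array([(p[0]-K[0,2])/K[0,0],(p[1]-K[1,2])/K[1,1]]); u=d.copy()
    for _ in range(30): u=d/(1+im["k1"]*(u@u))
    return rot(im["orientation"])@np.array([u[0],u[1],1])
def onz(im,p,z):
    o=np.array(im["position"]); r=ray(im,p); return o+r*(z-o[2])/r[2]
def proj(im,X):
    c=rot(im["orientation"]).T@(np.array(X)-np.array(im["position"])); u=c[:2]/c[2]; u=u*(1+im["k1"]*(u@u)); K=np.array(im["K"])
    return np.array([K[0,0]*u[0]+K[0,2],K[1,1]*u[1]+K[1,2]])
def save(im,n): cv2.imwrite(n,im["frame"][:,:,::-1])
E
python3 - <<'E'
from h import *
s=get_state(); print({k:np.round(v,3) for k,v in s.items()}, nose_length)
for n in ["top","side"]:
    im=get_image(n); save(im,f"pics/{n}0.png"); print(n,np.round(im["position"],3),np.round(im["orientation"],3),np.round(im["K"],1).tolist(),im["k1"])
    for q,z in [("ring_36_mid",.0225),("ring_46_mid",.0225),("ring_56_mid",.0225),("ring_66_mid",.0225),("board_a",.003),("turntable_top",.068),("jar_mid",.035),("ramekin_mid",.0225)]:
        for d in place_of(q,im)[:5]: print(q,round(d["score"],2),np.round(d["point"],1),np.round(onz(im,d["point"],z)[:2],4))
E
```

```text
{'clock': np.float64(0.0), 'qpos': array([-1.226,  0.277,  1.506,  0.   ,  1.361, -0.121]), 'qd': array([-0.002, -0.001, -0.001,  0.001, -0.001,  0.001]), 'effort': array([-3.0000e-03, -4.1678e+01, -2.4581e+01, -0.0000e+00,  1.1000e-02,
       -0.0000e+00]), 'position': array([ 0.258, -0.513,  0.247]), 'ee_rot': array([-0.001,  0.973,  0.231, -0.   ]), 'contact_force': array([0.571, 0.807, 0.542]), 'moment': array([-0.008,  0.01 ,  0.021]), 'gripper_force': np.float64(0.0), 'width': np.float64(0.086)} 0.017
top [0.43  0.003 1.209] [-0.035  0.712 -0.701  0.025] [[421.8, 0.0, 257.4], [0.0, 421.8, 185.9], [0.0, 0.0, 1.0]] 0.0496090877807001
ring_36_mid 0.49 [367.6 253.7] [ 0.3468 -0.2861]
ring_36_mid 0.44 [333.6 224.3] [ 0.426  -0.1929]
ring_46_mid 0.63 [276.4 154.2] [ 0.6214 -0.0312]
ring_46_mid 0.54 [242.6 212. ] [0.4561 0.0617]
ring_56_mid 0.64 [200.4 219.1] [0.4345 0.1798]
ring_66_mid 0.71 [157.8 246.8] [0.3558 0.2963]
ring_66_mid 0.59 [283.8 212.8] [ 0.4557 -0.0539]
board_a 0.72 [314.  151.7] [ 0.6332 -0.1398]
board_a 0.71 [197.5 160.5] [0.603  0.1957]
board_a 0.64 [275.9 157.2] [ 
[... 285 characters left out ...]
18 -0.2817]
ramekin_mid 0.36 [124.  157.5] [0.6056 0.4012]
side [0.31  0.746 0.661] [ 0.053 -0.116  0.892 -0.433] [[391.7, 0.0, 257.6], [0.0, 391.7, 192.5], [0.0, 0.0, 1.0]] -0.09885089937397323
ring_36_mid 0.73 [299.7 168.7] [ 0.423  -0.1768]
ring_46_mid 0.6 [269.8 220.7] [0.4554 0.0599]
ring_56_mid 0.77 [266.9 255.3] [0.4358 0.1712]
ring_66_mid 0.77 [282.8 191.3] [ 0.4485 -0.0613]
board_a 0.9 [202.4 221. ] [0.6216 0.0834]
board_a 0.74 [211.5 192.9] [ 0.6382 -0.029 ]
board_a 0.67 [223.  169.1] [ 0.6441 -0.1444]
board_a 0.63 [189.2 256.8] [0.6077 0.2036]
turntable_top 0.8 [154.1 305.8] [0.5945 0.3856]
jar_mid 0.96 [289.7 308.9] [0.3594 0.3046]
ramekin_mid 0.66 [331.3 155.5] [ 0.3425 -0.271 ]
```

View pics/top0.png

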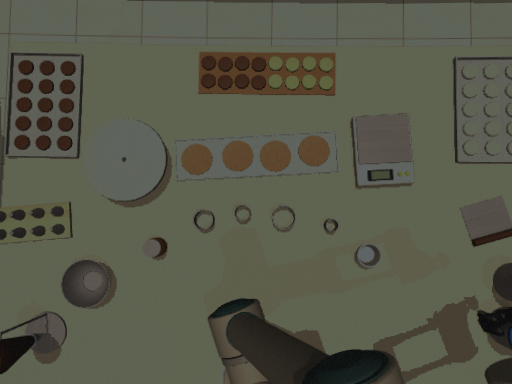

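View pics/side0.png

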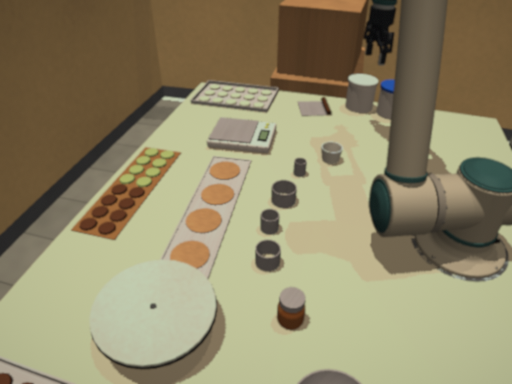

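The turntable is on the left of the top picture at (125,159), with the tray boards at columns 197, 238, 276 and 314. The rings from left to right are 56 (205,220), 46 (243,214), 66 (283,219) and 36 (331,226). The jar is at (155,248) and the ramekin at (367,256), both well clear of the rings.

Emit:
apply_moves --deltas '[85,300,-222,-47,-63.3,85,300,-222,-47,-63.3,85,300,-222,-47,-63.3,85,300,-222,-47,-63.3,85,300,-222,-47,-63.3,85,300,-222,-47,-63.3,85,300,-222,-47,-63.3,85,300,-222,-47,-63.3,85,300,-222,-47,-63.3,85,300,-222,-47,-63.3,85,300,-222,-47,-63.3,85,300,-222,-47,-63.3]' --squeeze 30

```text
clock: 1.9
position: [0.4265, -0.1808, 0.2953]
ee_rot: [0.0, 0.707, 0.707, -0.0]
contact_force: [-0.6, -0.9, -0.6]
width: 0.0851
gripper_force: 0.0
```

```bash
cat >> h.py <<'E'
def boards(im):
    hsv=cv2.cvtColor(im["frame"],cv2.COLOR_RGB2HSV)
    m=cv2.inRange(hsv,(5,90,90),(20,255,255)); m=cv2.morphologyEx(m,cv2.MORPH_CLOSE,np.ones((3,3)))
    out=[]
    for c in cv2.findContours(m,cv2.RETR_EXTERNAL,cv2.CHAIN_APPROX_NONE)[0]:
        if 250<cv2.contourArea(c)<4000:
            X=np.array([onz(im,p[0],.006)[:2] for p in c],np.float32); (x,y),r=cv2.minEnclosingCircle(X)
            if r<.06: out.append((x,y,r,*X.mean(0)))
    return np.array(out)
E
python3 - <<'E'
from h import *
s=get_state(); print(s["clock"],np.round(s["position"],4),np.round(s["ee_rot"],4))
for n in ["top","side"]: print(n,np.round(boards(get_image(n)),4))
im=get_image("wrist"); save(im,"pics/w0.png"); print(np.round(im["position"],3),np.round(im["K"],1).tolist(),im["k1"])
print(np.round(rot(im["orientation"]),3))
for q in ["ring_36_mid","ring_66_mid"]:
    for d in place_of(q,im)[:4]: print(q,round(d["score"],2),np.round(d["point"],1),np.round(onz(im,d["point"],.0225)[:2],4))
E
```

```text
1.9 [ 0.4265 -0.1808  0.2953] [ 3.000e-04  7.070e-01  7.072e-01 -5.000e-04]
top [[ 0.6072  0.1987  0.0441  0.6075  0.1987]
 [ 0.6198 -0.0272  0.0442  0.6201 -0.0263]
 [ 0.619   0.081   0.0441  0.6189  0.0806]
 [ 0.6374 -0.1384  0.0437  0.637  -0.1385]]
side [[ 0.6084  0.1987  0.0443  0.6088  0.1951]
 [ 0.6197  0.0811  0.045   0.6202  0.082 ]
 [ 0.6207 -0.0271  0.0445  0.6207 -0.0265]
 [ 0.6378 -0.1378  0.0448  0.6371 -0.1376]]
[ 0.426 -0.105  0.421] [[309.1, 0.0, 252.6], [0.0, 309.1, 194.4], [0.0, 0.0, 1.0]] 0.018022828574777928
[[ 1.    -0.003 -0.002]
 [-0.003 -0.953 -0.302]
 [-0.001  0.302 -0.953]]
ring_36_mid 0.69 [250.8 160.9] [ 0.4235 -0.1849]
```

View pics/w0.png

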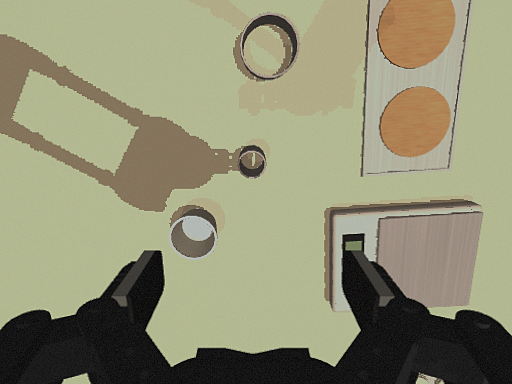

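The wrist view shows ring 36 at (252,160), ring 66 at (268,45) and the ramekin at (193,232). The top and side views agree on the board centres to about 1 mm, so I'll grasp ring 36.

Emit:
apply_moves --deltas '[75,-4,-2.5,0,0,75,-4,-2.5,40,0,75,-4,-2.5,80,0,75,-4,-2.5,120,0,75,-4,-2.5,160,0,75,-4,-2.5,200,0,75,-4,-2.5,230,0,75,-4,-2.5,250,0,75,-4,-2.5,265,0,75,-4,-2.5,265,0,30,-4,-2.5,265,0,30,-4,-2.5,265,0]' --squeeze 25

```text
clock: 3.15
position: [0.4247, -0.1857, 0.0311]
ee_rot: [0.001, 0.707, 0.707, 0.0]
contact_force: [-0.5, -0.5, 0.1]
width: 0.0519
gripper_force: 0.0
```

Emit:
apply_moves --deltas '[30,0,0,0,0,30,0,0,0,0,30,0,0,0,0,30,0,0,0,0]'

```text
clock: 3.48
position: [0.425, -0.1855, 0.0317]
ee_rot: [0.002, 0.707, 0.707, 0.0]
contact_force: [-1.9, -1.2, 7.5]
width: 0.0353
gripper_force: 25.3
```

```bash
python3 - <<'E'
from h import *
s=get_state(); print(np.round(s["position"],4),s["width"])
im=get_image("wrist"); save(im,"pics/w1.png")
for q in ["ring_36_mid"]:
    for d in place_of(q,im)[:4]: print(q,round(d["score"],2),np.round(d["point"],1),np.round(onz(im,d["point"],.0225)[:2],4))
E
```

```text
[ 0.425  -0.1855  0.0317] 0.035292362320192915
ring_36_mid 0.83 [248.9 259.1] [ 0.4233 -0.1844]
```

View pics/w1.png

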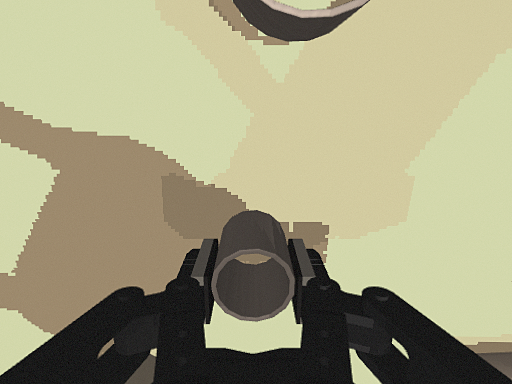

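Ring 36 is held, with its rim centred between the pads at (254,285). I'll carry it to the far board.

Emit:
apply_moves --deltas '[30,0,0,-20,0,30,0,0,-50,0,30,5,20,-70,0,30,12,55,-70,0,30,20,90,-70,0,30,28,125,-70,0,30,36,160,-70,0,30,42,190,-70,0,30,46,207,-70,0,30,47,212.6,-70,0,30,47,212.6,-70,0,30,47,212.6,-70,0]'

```text
clock: 4.58
position: [0.6353, -0.1376, 0.1]
ee_rot: [-0.001, 0.707, 0.707, -0.001]
contact_force: [-1.0, -0.2, -0.9]
width: 0.0349
gripper_force: 25.3
```

```bash
python3 - <<'E'
from h import *
s=get_state(); print(np.round(s["position"],4),s["width"])
im=get_image("wrist"); save(im,"pics/w2.png"); print(np.round(boards(im),4))
z=s["position"][2]-.0317+.0225
for d in place_of("ring_36_mid",im)[:2]: print(round(d["score"],2),np.round(d["point"],1),np.round(onz(im,d["point"],z)[:2],4))
E
```

```text
[ 0.6353 -0.1376  0.1   ] 0.03490092196617911
[]
0.6 [254.  253.8] [ 0.636  -0.1336]
```

Emit:
apply_moves --deltas '[30,-1,2,20,0,30,-1,2,40,0,30,-1,2,54,0,30,-1,2,60,0,30,-1,2,63.5,0,30,-1,2,63.5,0,45,-1,2,63.5,0,60,-1,2,63.5,0,75,-1,2,63.5,0,75,-1,2,63.5,0,75,-1,2,63.5,0,75,-1,2,50,0]'

```text
clock: 5.68
position: [0.6368, -0.1382, 0.0479]
ee_rot: [-0.002, 0.707, 0.707, -0.001]
contact_force: [-0.4, 0.5, -0.5]
width: 0.0748
gripper_force: 0.0
```

Emit:
apply_moves --deltas '[75,0,0,-30,0,75,0,0,-70,0,75,20,-30,-110,0,75,50,-70,-150,0,75,80,-110,-150,0,75,81,-150,-150,0,85,81,-185,-150,0,85,81,-185,-150,0,85,81,-185,-150,0,85,81,-185,-150,0]'

```text
clock: 6.52
position: [0.4529, -0.0574, 0.201]
ee_rot: [0.001, 0.707, 0.707, 0.0]
contact_force: [0.2, 0.3, 0.5]
width: 0.0847
gripper_force: 0.0
```

```bash
python3 - <<'E'
from h import *
s=get_state(); print(np.round(s["position"],4),s["width"])
im=get_image("wrist"); save(im,"pics/w3.png"); print(np.round(boards(im),4))
for d in place_of("ring_66_mid",im)[:3]: print(66,round(d["score"],2),np.round(d["point"],1),np.round(onz(im,d["point"],.0225)[:2],4))
for d in place_of("ring_36_mid",im)[:3]: print(36,round(d["score"],2),np.round(d["point"],1),np.round(onz(im,d["point"],.0285)[:2],4))
E
```

```text
[ 0.4529 -0.0574  0.201 ] 0.084658285642499
[[ 0.6368 -0.1381  0.045   0.6342 -0.1348]]
36 0.66 [424.1 248.9] [ 0.636  -0.1359]
```

View pics/w3.png

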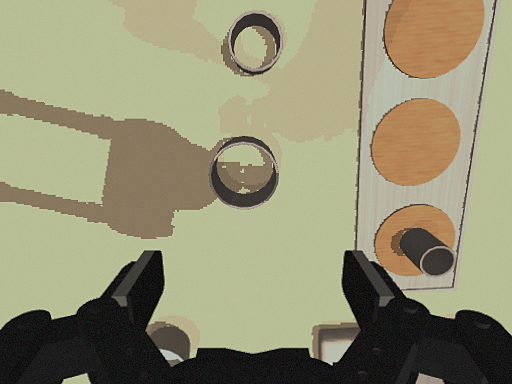

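Ring 36 stands centred on its board at (424,249). The next target, ring 66, is at about (245,172), but the network missed it in this view, so I'll fit its silhouette.

```bash
cat >> h.py <<'E'
from scipy.optimize import minimize
def fit(im,D,zb,g):
    hsv=cv2.cvtColor(im["frame"],cv2.COLOR_RGB2HSV); H,W=hsv.shape[:2]
    m=((hsv[...,1]<55)).astype(np.uint8)
    a=np.linspace(0,2*np.pi,60)
    def hull(p): 
        X=[proj(im,(p[0]+D/2*np.cos(t),p[1]+D/2*np.sin(t),z)) for z in (zb,zb+.045) for t in a]
        return cv2.convexHull(np.array(X,np.float32))
    roi=np.zeros((H,W),np.uint8); cv2.fillConvexPoly(roi,hull(g).astype(np.int32),1); roi=cv2.dilate(roi,np.ones((25,25)))
    m=cv2.morphologyEx(m*roi,cv2.MORPH_OPEN,np.ones((2,2)))
    c=max(cv2.findContours(m,cv2.RETR_EXTERNAL,cv2.CHAIN_APPROX_NONE)[0],key=cv2.contourArea)
    M=np.zeros((H,W),np.uint8); cv2.fillConvexPoly(M,cv2.convexHull(c),1)
    def cost(p):
        P=np.zeros((H,W),np.uint8); cv2.fillConvexPoly(P,np.round(hull(p)*16).astype(np.int32),1,cv2.LINE_8,4)
        return 1-(P&M).sum()/(P|M).sum()
    r=minimize(cost,g,method="Nelder-Mead",options=dict(initial_simplex=[g,(g[0]+.006,g[1]),(g[0],g[1]+.006)],xatol=1e-4))
    return np.round(r.x,4),round(r.fun,3)
E
python3 - <<'E'
from h import *
im=get_image("wrist")
print(66,fit(im,.066,0,(.452,-.0576))); print(46,fit(im,.046,0,(.4558,.0608)))
print("as56",fit(im,.056,0,(.452,-.0576)))
E
```

```text
66 (array([ 0.4457, -0.0534]), np.float64(0.025))
46 (array([0.4563, 0.0624]), np.float64(0.031))
as56 (array([ 0.4454, -0.0486]), np.float64(0.252))
```

The fit is tight (IoU 0.975) and confirms the size. I'll grasp ring 66.

Emit:
apply_moves --deltas '[85.4,4,-7,0,0,85.4,4,-7,35,0,85.4,4,-7,75,0,85.4,4,-7,110,0,85.4,4,-7,140,0,85.4,4,-7,160,0,85.4,4,-7,170,0,85.4,4,-7,170,0,60,4,-7,170,0,60,4,-7,170,0,60,4,-7,170,0,60,4,-7,170,0]'

```text
clock: 7.72
position: [0.4475, -0.0539, 0.0312]
ee_rot: [0.001, 0.707, 0.707, 0.001]
contact_force: [-0.7, -0.3, -1.2]
width: 0.0653
gripper_force: 27.9
```

```bash
python3 - <<'E'
from h import *
s=get_state(); print(np.round(s["position"],4),s["width"],s["gripper_force"],np.round(s["contact_force"],1))
im=get_image("wrist"); save(im,"pics/w4.png")
for d in place_of("ring_66_mid",im)[:3]: print(66,round(d["score"],2),np.round(d["point"],1),np.round(onz(im,d["point"],.0225)[:2],4))
E
```

```text
[ 0.4475 -0.0539  0.0312] 0.06533620377862329 27.93397430330515 [-0.7 -0.3 -1.2]
```

View pics/w4.png

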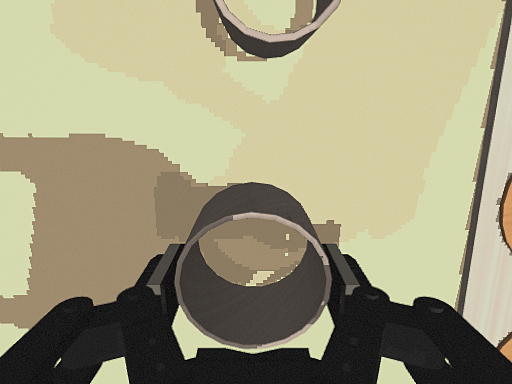

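Ring 66 is centred in the jaws at (254,280). I'll lift it and carry it to the board next to the turntable.

Emit:
apply_moves --deltas '[60,0,0,-20,0,60,0,0,-55,0,60,0,0,-95,0,60,30,19,-110,0,60,62,39,-110,0,60,94,59,-110,0,60,126,80,-110,0,60,158,100,-110,0,60,190,120,-110,0,60,220,140,-110,0,60,242,153,-110,0,60,252,160,-110,0]'

```text
clock: 8.82
position: [0.6084, 0.2017, 0.1403]
ee_rot: [0.0, 0.706, 0.708, 0.001]
contact_force: [-0.3, 0.2, -1.8]
width: 0.0652
gripper_force: 28.7
```

Emit:
apply_moves --deltas '[60,0,0,0,0,60,0,0,30,0,60,0,0,50,0,60,0,0,60,0,60,0,0,60,0]'

```text
clock: 9.23
position: [0.604, 0.1964, 0.0778]
ee_rot: [-0.002, 0.708, 0.707, -0.003]
contact_force: [-1.2, 0.4, -1.2]
width: 0.0652
gripper_force: 28.7
```

```bash
python3 - <<'E'
from h import *
s=get_state(); print(np.round(s["position"],4),s["width"])
im=get_image("side"); print(np.round(boards(im),4)); zb=s["position"][2]-.0312
print(fit(im,.066,zb,tuple(s["position"][:2])))
im=get_image("wrist"); save(im,"pics/w5.png")
for d in place_of("ring_66_mid",im)[:2]: print(66,round(d["score"],2),np.round(d["point"],1),np.round(onz(im,d["point"],zb+.0225)[:2],4))
E
```

```text
[0.604  0.1964 0.0778] 0.0651801809549558
[[ 0.6084  0.1997  0.0442  0.6066  0.2025]
 [ 0.6229 -0.0263  0.0457  0.6217 -0.0274]
 [ 0.6379 -0.1378  0.0448  0.6358 -0.1333]]
(array([0.5743, 0.2221]), np.float64(0.659))
```

```bash
python3 - <<'E'
from h import *
for _ in range(4):
    im=get_image("top"); s=get_state(); print(np.round(s["position"],4))
E
```

```text
[0.6077 0.1978 0.0819]
[0.6078 0.198  0.082 ]
[0.6077 0.1981 0.0819]
[0.6075 0.1982 0.0817]
```

Settled within 1 mm of the target. I'll lower and release.

Emit:
apply_moves --deltas '[60,0.5,0,15,0,60,0.5,0,30,0,60,0.5,0,38,0,60,0.5,0,42,0,60,0.5,0,44.5,0,60,0.5,0,44.5,0,60,0.5,0,44.5,0,72,0.5,0,44.5,0,80,0.5,0,44.5,0,85,0.5,0,44.5,0,85,0.5,0,44.5,0,85,0.5,0,44.5,0]'

```text
clock: 10.58
position: [0.6069, 0.1988, 0.0357]
ee_rot: [0.0, 0.707, 0.707, 0.0]
contact_force: [0.3, 0.1, -0.8]
width: 0.0853
gripper_force: 0.0
```

Emit:
apply_moves --deltas '[85,0,0,-10,0,85,0,0,-35,0,85,0,0,-75,0,85,0,0,-115,0,85,-8,-40,-150,0,85,-16,-80,-165,0,85,-22,-120,-165,0,85,-23,-155,-165,0,85,-23,-171,-165,0,85,-23,-171,-165,0,85,-23,-171,-165,0,85,-23,-171,-165,0]'

```text
clock: 11.58
position: [0.4371, 0.176, 0.2017]
ee_rot: [0.001, 0.707, 0.707, 0.001]
contact_force: [0.4, 0.7, 0.3]
width: 0.0851
gripper_force: 0.0
```

```bash
python3 - <<'E'
from h import *
im=get_image("wrist"); save(im,"pics/w6.png"); s=get_state(); print(np.round(s["position"],4),s["width"])
print(np.round(boards(im),4)); print(56,fit(im,.056,0,(.4352,.1755)))
im=get_image("side")
for q,z in [("ring_66_mid",.0285),("ring_36_mid",.0285)]:
    for d in place_of(q,im)[:2]: print(q,round(d["score"],2),np.round(d["point"],1),np.round(onz(im,d["point"],z)[:2],4))
E
```

```text
[0.4374 0.176  0.2014] 0.08503924901218485
[[0.6192 0.0813 0.0449 0.62   0.0833]
 [0.6168 0.1979 0.0286 0.6188 0.1968]
 [0.6077 0.199  0.0449 0.5932 0.2051]
 [0.3503 0.308  0.0285 0.3642 0.3025]]
56 (array([0.4351, 0.1697]), np.float64(0.022))
ring_66_mid 0.58 [190.5 250.1] [0.6009 0.2053]
```

View pics/w6.png

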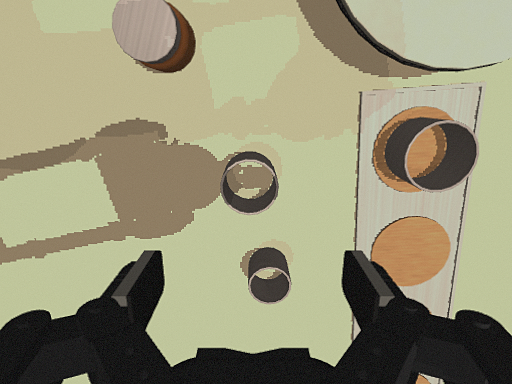

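Ring 66 is on its board at (438,156), and ring 56 is at (250,182). I'll grasp ring 56.

Emit:
apply_moves --deltas '[82,-6,-2,0,0,82,-6,-2,35,0,82,-6,-2,75,0,82,-6,-2,110,0,82,-6,-2,140,0,82,-6,-2,160,0,82,-6,-2,170,0,82,-6,-2,170,0,50,-6,-2,170,0,50,-6,-2,170,0,50,-6,-2,170,0,50,-6,-2,170,0]'

```text
clock: 12.78
position: [0.4347, 0.17, 0.0318]
ee_rot: [0.001, 0.707, 0.707, 0.001]
contact_force: [-0.0, -0.2, 0.6]
width: 0.0554
gripper_force: 26.7
```

Emit:
apply_moves --deltas '[50,0,0,0,0,50,0,0,0,0]'

```text
clock: 12.95
position: [0.4347, 0.17, 0.0318]
ee_rot: [0.001, 0.707, 0.707, 0.001]
contact_force: [-0.4, -0.6, 6.0]
width: 0.0557
gripper_force: 27.1
```

Emit:
apply_moves --deltas '[50,0,0,-20,0,50,0,0,-55,0,50,-5,10,-85,0,50,-22,45,-90,0,50,-39,80,-90,0,50,-56,115,-90,0,50,-73,150,-90,0,50,-84,175,-90,0,50,-89,185,-75,0,50,-89,185,-60,0,50,-89,185,-50,0,50,-89,185,-50,0]'

```text
clock: 13.95
position: [0.6162, 0.0807, 0.0779]
ee_rot: [-0.002, 0.707, 0.707, -0.002]
contact_force: [-0.0, 0.4, -1.8]
width: 0.0552
gripper_force: 27.2
```

Emit:
apply_moves --deltas '[50,0,0,0,0,50,0,0,0,0,50,0,0,0,0,50,0,0,0,0,50,0,0,0,0,50,0,0,0,0]'

```text
clock: 14.45
position: [0.6189, 0.0809, 0.0814]
ee_rot: [0.0, 0.707, 0.707, 0.0]
contact_force: [1.4, -0.2, -1.2]
width: 0.0551
gripper_force: 27.2
```

Emit:
apply_moves --deltas '[50,0,0.5,15,0,50,0,0.5,30,0,50,0,0.5,38,0,50,0,0.5,42,0,50,0,0.5,43.5,0,50,0,0.5,43.5,0,50,0,0.5,43.5,0,62,0,0.5,43.5,0,72,0,0.5,43.5,0,82,0,0.5,43.5,0,82,0,0.5,43.5,0,82,0,0.5,43.5,0]'

```text
clock: 15.45
position: [0.6193, 0.0808, 0.0373]
ee_rot: [0.0, 0.707, 0.707, 0.0]
contact_force: [0.3, -0.3, -0.5]
width: 0.0819
gripper_force: 0.0
```

Emit:
apply_moves --deltas '[82,0,0,-10,0,82,0,0,-35,0,82,0,0,-75,0,82,0,0,-115,0,82,-5,-40,-150,0,82,-12,-80,-165,0,82,-18,-120,-165,0,82,-19,-150,-165,0,82,-19,-163,-165,0,82,-19,-163,-165,0,82,-19,-163,-165,0,82,-19,-163,-165,0]'

```text
clock: 16.45
position: [0.458, 0.0618, 0.203]
ee_rot: [0.001, 0.707, 0.707, 0.001]
contact_force: [0.1, 0.9, -0.5]
width: 0.0823
gripper_force: 0.0
```

```bash
python3 - <<'E'
from h import *
im=get_image("wrist"); save(im,"pics/w7.png"); s=get_state(); print(np.round(s["position"],4),s["width"])
print(46,fit(im,.046,0,(.4563,.0624)))
E
```

```text
[0.4581 0.0618 0.2027] 0.08172701152761279
46 (array([0.4567, 0.0619]), np.float64(0.03))
```

View pics/w7.png

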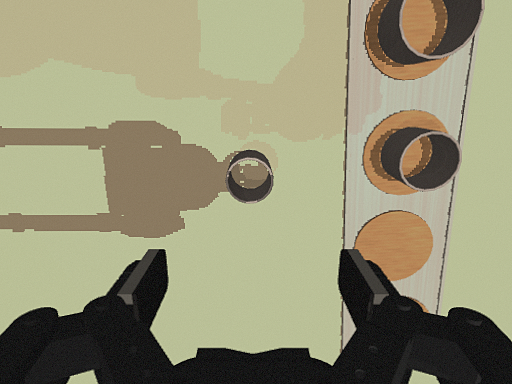

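Rings 66 and 56 stand on their boards at (430,20) and (415,158). The last one, ring 46, is at (250,176).

Emit:
apply_moves --deltas '[78,0,-1,0,0,78,0,-1,35,0,78,0,-1,75,0,78,0,-1,110,0,78,0,-1,140,0,78,0,-1,160,0,78,0,-1,171,0,78,0,-1,171,0,40,0,-1,171,0,40,0,-1,171,0,40,0,-1,171,0,40,0,-1,171,0]'

```text
clock: 17.5
position: [0.4563, 0.0618, 0.0323]
ee_rot: [0.001, 0.707, 0.707, 0.001]
contact_force: [0.2, -1.2, 0.3]
width: 0.0449
gripper_force: 25.7
```

Emit:
apply_moves --deltas '[40,0,0,0,0,40,0,0,0,0,40,0,0,0,0]'

```text
clock: 17.75
position: [0.4564, 0.0618, 0.0323]
ee_rot: [0.001, 0.707, 0.707, 0.001]
contact_force: [-0.1, 0.1, 6.6]
width: 0.0456
gripper_force: 26.1
```

Emit:
apply_moves --deltas '[40,0,0,-20,0,40,0,0,-55,0,40,-5,10,-85,0,40,-22,42,-90,0,40,-40,75,-90,0,40,-58,108,-90,0,40,-74,138,-90,0,40,-85,158,-85,0,40,-89,164,-70,0,40,-89,164,-55,0,40,-89,164,-50,0,40,-89,164,-50,0]'

```text
clock: 18.75
position: [0.6173, -0.027, 0.0793]
ee_rot: [-0.002, 0.707, 0.707, -0.002]
contact_force: [-0.5, 1.1, -0.5]
width: 0.0454
gripper_force: 26.1
```

Emit:
apply_moves --deltas '[40,0,0,0,0,40,0,0,0,0,40,0,0,0,0,40,0,0,0,0,40,0,0,0,0,40,0,0,0,0]'

```text
clock: 19.25
position: [0.6194, -0.0272, 0.0819]
ee_rot: [0.0, 0.707, 0.707, 0.0]
contact_force: [0.1, -0.1, -1.5]
width: 0.0445
gripper_force: 26.1
```

Emit:
apply_moves --deltas '[40,0,1,15,0,40,0,1,30,0,40,0,1,38,0,40,0,1,42,0,40,0,1,43.5,0,40,0,1,43.5,0,40,0,1,43.5,0,52,0,1,43.5,0,65,0,1,43.5,0,78,0,1,43.5,0,78,0,1,43.5,0,78,0,1,43.5,0]'

```text
clock: 20.25
position: [0.6203, -0.0273, 0.0378]
ee_rot: [0.0, 0.707, 0.707, 0.0]
contact_force: [-0.5, -0.5, 0.3]
width: 0.0778
gripper_force: 0.0
```

Emit:
apply_moves --deltas '[78,0,0,-10,0,78,0,0,-35,0,78,0,0,-75,0,78,0,0,-115,0,78,0,-40,-150,0,78,0,-80,-190,0,78,0,-120,-220,0,78,0,-150,-220,0,78,0,-180,-220,0,78,0,-190,-220,0,78,0,-190,-220,0,78,0,-190,-220,0]'

```text
clock: 21.25
position: [0.43, -0.0272, 0.2591]
ee_rot: [0.001, 0.707, 0.707, 0.001]
contact_force: [0.2, -0.4, 0.6]
width: 0.078
gripper_force: 0.0
```

```bash
python3 - <<'E'
from h import *
b=[(.066,.6078,.1987),(.056,.6195,.081),(.046,.6203,-.0272),(.036,.6376,-.138)]
s=get_state(); print(np.round(s["position"],4))
for n in ["wrist","top","side"]:
    im=get_image(n); save(im,f"pics/{n}F.png")
    for q,z in [("ring_66_mid",.0285),("ring_56_mid",.0285),("ring_46_mid",.0285),("ring_36_mid",.0285),("jar_mid",.035),("ramekin_mid",.0225)]:
        for d in place_of(q,im)[:1]: print(n,q,round(d["score"],2),np.round(d["point"],1),np.round(onz(im,d["point"],z)[:2],4))
    f=im["frame"].copy()
    for D,x,y in b:
        for z in (.006,.051):
            P=np.array([proj(im,(x+D/2*np.cos(t),y+D/2*np.sin(t),z)) for t in np.linspace(0,6.28,60)]); cv2.polylines(f,[np.round(P*16).astype(np.int32)],True,(0,255,0),1,cv2.LINE_AA,4)
    P=np.array([proj(im,(x,y,.03)) for _,x,y in b]); lo=np.clip(P.min(0)-45,0,None).astype(int); hi=(P.max(0)+45).astype(int)
    both=[cv2.resize(a[lo[1]:hi[1],lo[0]:hi[0]],None,fx=2.2,fy=2.2,interpolation=cv2.INTER_CUBIC) for a in (im["frame"],f)]
    o=np.vstack(both) if n=="top" else np.hstack(both); sc=min(1,800/o.shape[1],600/o.shape[0]); o=cv2.resize(o,None,fx=sc,fy=sc)
    cv2.imwrite(f"pics/{n}Fo.png",o[:,:,::-1]); print(o.shape)
E
```

```text
[ 0.43   -0.0272  0.2591]
wrist ring_56_mid 0.68 [435.   63.5] [0.6242 0.0821]
wrist ring_46_mid 0.87 [415.2 158.2] [ 0.6198 -0.0192]
wrist ring_36_mid 0.73 [416.4 251.6] [ 0.6402 -0.1402]
wrist ramekin_mid 0.93 [195.4 337.7] [ 0.3485 -0.28  ]
(600, 475, 3)
top ring_66_mid 0.7 [191.8 154.5] [0.6162 0.2082]
top ring_56_mid 0.5 [235.2 153.8] [0.62   0.0855]
top ring_46_mid 0.51 [271.  153.7] [ 0.6217 -0.0157]
top ring_36_mid 0.54 [316.4 150.2] [ 0.6333 -0.1435]
top jar_mid 0.56 [156.8 245.8] [0.3593 0.2961]
top ramekin_mid 0.75 [366.1 259.5] [ 0.3309 -0.2819]
(436, 460, 3)
side ring_66_mid 0.77 [189.6 250. ] [0.603  0.2056]
side ring_56_mid 0.66 [204.3 212. ] [0.6167 0.0771]
side ring_46_mid 0.57 [217.6 186.8] [ 0.6187 -0.0279]
side ring_36_mid 0.5 [221.4 160.9] [ 0.649  -0.1483]
side jar_mid 0.94 [291.4 309.1] [0.3562 0.3043]
side ramekin_mid 0.72 [331.5 154.5] [ 0.3425 -0.2768]
(383, 550, 3)
```

View pics/topFo.png

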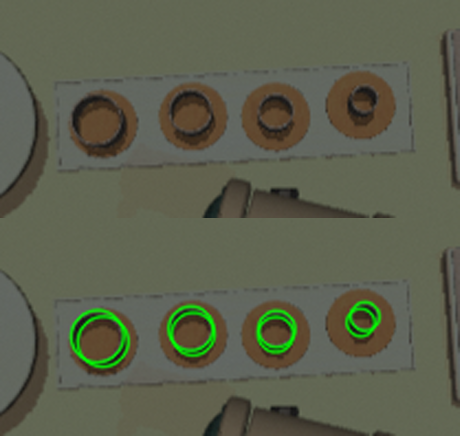

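View pics/sideFo.png

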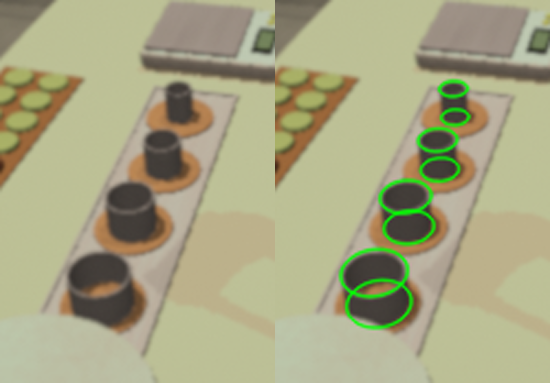

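All four rings stand upright. In both the top and side views they match the model circles drawn at the board centres to within a few mm, ordered 66, 56, 46, 36 from the turntable. The jar and ramekin haven't moved, so I'm handing the job in.

```bash
python3 -c "from rig import sign_off; print(sign_off())"
```

```text
the job is handed in; nothing more can be done
None
```

All four rings stand upright near the middle of their boards, 66, 56, 46 and 36 mm from the turntable outward. The jar and ramekin were left undisturbed, and the job was handed in at about 21 s; the verdict was not reported back.

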